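Free the amber dish's transfer slide and send it to the far end

TASK

Two identical transfer slides stand on the bench, each locked by a spring pin with a red T-bar. On the slide that carries the amber dish, pull the T-bar up, turn it until it rests in its notch, and let go so that the pin stays out; then move that slide's shuttle by its blue fin all the way to the far end stop and let go. Keep the dish in its nest, leave the T-bar parked up, and leave the slide with the small beaker locked as it is.

Things in the scene. Friction and masses are not known exactly. Their poses are not given: they have to be found in the camera images.
- amber_slide: Fixed grey base plate, 140 (x) x 220 (y) x 12 mm, of the slide with the amber dish. Origin: centre of its underside. Its +y runs along the track to the far end stop; its yaw is within 0.2 rad of the world's. The white shuttle runs 85 mm along +y with light friction (2 N) and stays where left. The spring pin, on a bracket at [40, -45] mm, drops into the shuttle and locks it at the start.
- amber_tbar (a point): Centre of the red T-bar on the amber slide's spring pin, 95 mm above the table when locked. Bar 48 mm long (its x), 12 mm thick (y), 18 mm high (z); locked, it lies across the track (slide's x, within 0.1 rad); pinch it across its 12 mm. Its underside is 86 mm up; below it a 12 mm neck and a dark castellated collar, 42 mm diameter, top 68 mm up.
- amber_pin (a joint): Lift of that spring pin and T-bar, m: 0 locked, 0.022 upper stop. The spring pulls it down with 6 N, rising to 12 N at the stop. Below 0.014 the bar cannot turn. At rest in the notch it reads 0.010 and the shuttle is free.
- amber_bar (a joint): Turn of that T-bar about the vertical, rad: 0 locked, positive counterclockwise from above, stops at +-1.31. Lifted 15 to 21 mm it turns easily, either way. Turn it 0.96 to 1.26 (aim at 1.1) and let it down: its cross pin drops past a ridge into the rest notch and the bar stays up. Turned less than about 0.9 it sits on the ridge or springs back.
- amber_fin (a point): Grip point in the upright blue fin on the amber slide's shuttle, 68 mm above the table. Fin 28 mm wide (x), 12 mm thick (y, along the track), from 31 to 79 mm up; pinch it across its 12 mm. In the slide's frame at [-28, 5, 68] mm when locked, [-28, 90, 68] mm at the end stop. The dish beside it has its top 45 mm up.
- dish_amber: Glass petri dish with amber contents, 68 mm diameter, 14 mm high, origin at the centre of its underside; loose on the shuttle between four locating pins, it rides along. Its centre is 50 mm behind the fin and 8 mm to the fin's +x side in the slide's frame.
- other_tbar (a point): Same point on the T-bar of the other slide, which carries a small beaker (54 mm wide, 60 mm high): not to be moved.
- other_fin (a point): Same point in the fin of the other slide's shuttle: not to be moved.

How it is judged:
On the way:
1. the amber slide's T-bar is parked in its rest notch (6 to 12 mm up, turned at least 40 degrees), let go, with the shuttle still at its start (within 10 mm) (value of joint amber_pin between 0.006 and 0.012 m and (value of joint amber_bar above 0.7 rad or value of joint amber_bar below -0.7 rad) and contact force between the fingers and amber_slide below 0.5 N and y of amber_fin in the frame of amber_slide below 0.015 m), for 0.2 s.
At the end, for the whole second after the job is handed in: The amber slide's shuttle is within 10 mm of the far end stop and at rest, its T-bar is still parked up in the rest notch (at least 6 mm up, turned at least 40 degrees), and the amber dish lies flat in its nest on the shuttle (y of amber_fin in the frame of amber_slide above 0.08 m and value of joint amber_pin above 0.006 m and (value of joint amber_bar above 0.7 rad or value of joint amber_bar below -0.7 rad) and z of dish_amber in the frame of amber_slide below 0.036 m and horizontal distance between dish_amber and amber_fin below 0.056 m and angle between dish_amber's own z axis and vertical below 0.1 rad and linear speed of dish_amber below 0.02 m/s); the robot touches nothing.
It fails at once if the other slide's T-bar or shuttle is moved (more than 5 mm) (distance of any of other_tbar, other_fin from where it was at the start of the episode above 0.005 m).
It also fails if it takes over 45 s, if anything falls off the work surface, if the arm or the gripper's body presses on something with over 40 N, if the wrist force passes 120 N, or if a joint passes its speed limit or range.

ROBOT

A 7-joint arm with a two-finger parallel gripper is mounted at the origin on the work surface; the furniture and walls round the work are solid. World frame = base frame: x ahead of the robot, y to its left, z up, the work surface at z = 0. Lengths are in m, angles in rad, forces in N, time in s.
With the tool pointing down it reaches from about 0.425 to 0.875 m from the base axis. Payload 4.7 kg.
Tool frame: the origin (TCP) lies where the fingers leave the gripper's body, on its centre line; the fingertips stand 70 mm ahead of it and the grasp point (between the pads) lies 51 mm ahead of it; z points along the fingers, y is the line along which they close (so a half turn about z gives the same grasp; the last joint's range is limited). The gripper opens to 87 mm and grips with 3 to 60 N. Pads are 19 mm wide; open, the fingers measure 117 mm over their backs; the gripper's body (75 mm by 190 mm) begins 51 mm behind the grasp point.
Start: joints at [-1.315, 0.321, -0.07, 1.45, 0.023, 1.371, -0.057], TCP at [0.156, 0.631, 0.292] pointing down, gripper open.
Joint ranges: [-2.86, 2.86], [-0.3, 2.09], [-1.38, 1.24], [0.06, 2.45], [-1.56, 4.7], [0.09, 2.05], [-2.69, 2.69]. Speed limits (rad/s): [2.57, 2.57, 3.14, 3.14, 3.14, 3.14, 3.14].

INTERFACE

Orientations are given as a rotation vector (axis times angle).
In Python, from bench import ctrl gives the robot as it stands.
- The arm moves only by the tool drive_tool, never from a script. Its argument "motion" is a list of rows, each a list of 3 entries, a list of its own where there are three numbers: the shift along the tool's x, y, z in cm, then the turn, a rotation vector about the tool's x, y, z in degrees, then the opening, from -1 (shut) to 1 (fully open). In form: [[[x, y, z], [ax, ay, az], claw], ...]. A call has 1 to 12 rows; each row shifts and turns the commanded pose from where the row before left it, along the tool's axes as they then stand; what a row does not reach is not made up. A row lasts 1/8 s, in which the tool goes at most 62.5 mm and 10.7 degrees, less where a joint would pass 70% of its speed; a pose out of reach is approached as far as the arm can. A call with a gripper value outside its range is refused whole. The fingers move at their own pace and stop on an object; "force" is the grip in N (left out, the last holds). Time passes only in rows, so rows that do not move let the fingers close. It gives the time, the measured TCP pose, the force, the opening and the grip force at its end, in the units of the state.
- ctrl.get_state(): the state, without advancing time (a new reading comes with each control period).
- ctrl.get_image(name): name is "scene" or "top" or "wrist"; returns the picture (400x640x3 uint8, red, green, blue); there is no depth.
- ctrl.calibration(name): a dict with "K" (3x3 intrinsics, pixels), "origin" and "attitude" of the camera in the world; the wrist camera has in their place "tool_from_camera" (4x4, takes a point from camera to tool coordinates, whose origin is the TCP and whose axes are the flange's). Camera axes: x right, y up, looking along -z (the intrinsics and any distortion apply to the point x, -y, -z); pixel columns grow to the right and rows downward; lengths in m; the calibration is good to about 2 mm. A picture is of the moment at which its call begins: read the wrist's pose just before it. calibration takes no time and is no camera call.
- ctrl.close_job(): hands the job in; it is judged then, once.
The state is a dict: "time": time; "joint_positions": joint angles; "qd": joint speeds; "joint_torque": joint torques, N m; "position": TCP position; "tool_rot": TCP orientation; "ft_force": force on the tool from outside, world axes, zero at the start; "torque": the same for the moment, N m; "grip_width": opening from 0.0 (shut) to 1.0 (fully open); "grip_force": force on a finger pad.
Only numpy, scipy, OpenCV 4.12 (cv2) and the standard library are available. Lean on these libraries where they do the work, as an engineer would, in place of code of your own. Each camera call takes 0.05 s, during which the arm holds its last target. There are 200 camera calls.

## Working session

There is one attempt and no reset: what is moved stays moved. The work goes in short steps, Python scripts to look and compute and a tool call to move; the robot and the scene stay as the last step left them, time stands still between calls to the robot, and variables do not carry over. Pictures are saved under pics/ and viewed, at most 10 in all, crops included, and the job is handed in when it is done.

Besides the shell and the picture viewer there is one more tool, called by a JSON object that holds its "op" and its "data", one argument or row to a line. drive_tool: Moves the arm, as the interface text tells. Its arguments: {"type":"object","properties":{"motion":{"type":"array","items":{"type":"array"}},"force":{"type":"number"}},"required":["motion"]}

```bash
mkdir -p pics
python3 - <<'E'
from bench import ctrl
import cv2
s=ctrl.get_state(); print(s)
for n in("top","scene"):
    im=ctrl.get_image(n); cv2.imwrite(f"pics/{n}0.png",im[:,:,::-1]); print(n,ctrl.calibration(n))
print(ctrl.calibration("wrist"))
E
```

```text
{'time': 0.0, 'joint_positions': array([-1.3149092 ,  0.32182034, -0.07009825,  1.45169998,  0.02265333,
        1.37077552, -0.0568791 ]), 'qd': array([-2.47704504e-04, -2.25430406e-03,  8.54439371e-04, -6.53841753e-05,
       -9.56557309e-04, -1.65388707e-04,  4.58413190e-04]), 'joint_torque': array([-4.92460174e-06, -4.91273725e+01, -4.03602831e-01, -3.12526309e+01,
       -6.39149174e-02,  4.36471682e-02,  1.60568616e-04]), 'position': array([0.15558227, 0.6306682 , 0.29115069]), 'tool_rot': array([-3.78745722e-01, -3.11859156e+00,  3.00695532e-03]), 'ft_force': array([-0.56635351,  0.62136558,  0.20558437]), 'torque': array([-0.01234672,  0.01054555, -0.01121051]), 'grip_force': 0.0, 'grip_width': 0.9943866812173545}
top {'K': array([[389.96931293,   0.        , 317.61783052],
       [  0.        , 389.96931293, 200.83177393],
       [  0.        ,   0.        ,   1.        ]]), 'origin': array([ 0.2908214 , -0.04559743,  1.12384931]), 'attitude': array([ 0.13285552, -0.10860681, -1.57341576])}
scene {'K': array([[478.11438798,   0.        , 318.6338715 ],
       [  0.        , 478.11438798, 194.96658186],
       [  0.        ,   0.        ,   1.        ]]), 'origin': array([ 1.58903371, -0.0546461 ,  0.76035376]), 'attitude': array([0.83423433, 0.78980044, 1.41511685])}
{'K': array([[357.49294605,   0.        , 313.15762756],
       [  0.        , 357.49294605, 199.40100323],
       [  0.        ,   0.        ,   1.        ]]), 'tool_from_camera': array([[ 6.74832925e-04,  9.52534565e-01,  3.04429709e-01,
         8.39541766e-02],
       [ 9.99999665e-01, -7.83814152e-04,  2.35776505e-04,
        -3.76159651e-04],
       [ 4.63201585e-04,  3.04429448e-01, -9.52534774e-01,
        -9.27405601e-02],
       [ 0.00000000e+00,  0.00000000e+00,  0.00000000e+00,
         1.00000000e+00]])}
```

View pics/top0.png

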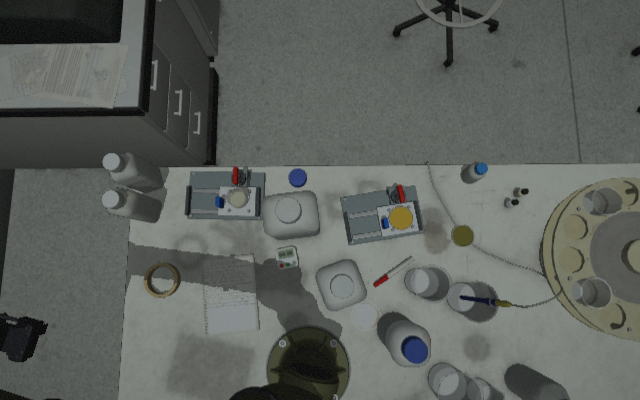

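View pics/scene0.png

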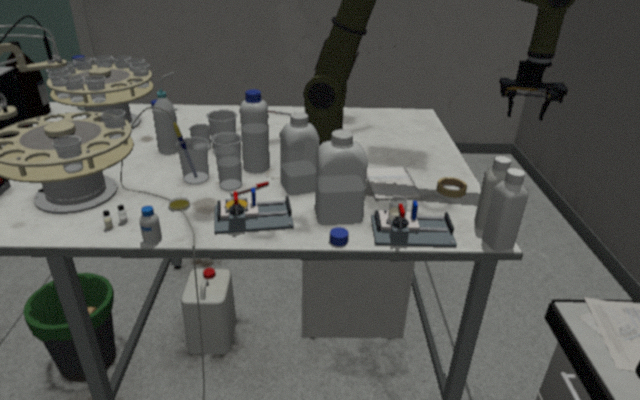

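The amber slide is the right-hand one in the top view: T-bar about (401,193), fin about (386,223), dish about (401,218). A tall jug stands to its left at (290,213).

```bash
cat > h.py <<'E'
import numpy as np,cv2
from scipy.spatial.transform import Rotation as R
from bench import ctrl
def ray(cal,px,z,st=None):
    K=cal["K"]; d=np.array([(px[0]-K[0,2])/K[0,0],-(px[1]-K[1,2])/K[1,1],-1])
    if st is None: o=np.array(cal["origin"]); d=R.from_rotvec(cal["attitude"]).apply(d)
    else:
        T=cal["tool_from_camera"]; r=R.from_rotvec(st["tool_rot"])
        o=st["position"]+r.apply(T[:3,3]); d=r.apply(T[:3,:3]@d)
    return o+d*(z-o[2])/d[2]
def blobs(im,col,amin=8):
    h=cv2.cvtColor(im,cv2.COLOR_RGB2HSV); H,S,V=cv2.split(h)
    m={"red":((H<8)|(H>172))&(S>140)&(V>60),"blue":(H>100)&(H<130)&(S>130)&(V>50),"amber":(H>14)&(H<28)&(S>130)&(V>110)}[col].astype(np.uint8)
    n,l,s,c=cv2.connectedComponentsWithStats(m)
    out=[]
    for i in range(1,n):
        if s[i,4]>=amin:
            r=cv2.minAreaRect(np.argwhere(l==i)[:,::-1].astype(np.float32)); out.append((c[i].round(1),s[i,4],r))
    return out
E
python3 - <<'E'
from h import *
im=cv2.imread("pics/top0.png")[:,:,::-1].copy(); cal=ctrl.calibration("top")
for c,z in(("red",.1),("blue",.07),("amber",.04)):
    for b in blobs(im,c): print(c,b[0],b[1],np.round(ray(cal,b[0],z),3))
s=ctrl.get_state(); print(R.from_rotvec(s["tool_rot"]).as_matrix().round(3))
E
```

```text
red [234.6 174.9] 67 [0.522 0.193 0.1  ]
red [400.8 193.3] 75 [ 0.468 -0.251  0.1  ]
red [380.8 280.4] 62 [ 0.241 -0.192  0.1  ]
blue [480.7 168.4] 107 [ 0.541 -0.479  0.07 ]
blue [297.2 177.6] 237 [0.519 0.026 0.07 ]
blue [217.7 201.4] 54 [0.454 0.245 0.07 ]
blue [385.5 222.6] 45 [ 0.393 -0.213  0.07 ]
blue [415.4 350.6] 453 [ 0.062 -0.279  0.07 ]
amber [400.5 217.6] 379 [ 0.41 -0.26  0.04]
[[-0.971  0.239 -0.   ]
 [ 0.239  0.971 -0.002]
 [-0.    -0.002 -1.   ]]
```

```bash
cat >> h.py <<'E'
def plan(way,claw):
    """way: list of (xyz, tool-x heading deg, nrows), tool down; prints rows from the current pose."""
    s=ctrl.get_state(); p=s["position"]; Rm=R.from_rotvec(s["tool_rot"])
    a=np.degrees(np.arctan2(*Rm.as_matrix()[[1,0],0])); rows=[]
    for q,h,n in way:
        q=np.array(q,float); p0,a0=p,a
        for i in range(n):
            p2=p0+(q-p0)*(i+1)/n; a2=a0+(h-a0)*(i+1)/n
            Rn=R.from_euler("z",a2,degrees=True)*R.from_euler("x",180,degrees=True)
            sh=Rm.inv().apply(p2-p)*100; tu=np.degrees((Rm.inv()*Rn).as_rotvec())
            rows.append([[round(float(v),1) for v in sh],[round(float(v),1) for v in tu],claw]); p,a,Rm=p2,a2,Rn
    print(str(rows).replace(" ",""))
E
python3 - <<'E'
from h import *
plan([([.156,.631,.39],166,2),([.43,.42,.39],125,7),([.56,.1,.39],75,7),([.468,-.251,.30],9.4,8)],0.0)
E
```

```text
[[[-0.0,0.0,-4.9],[-0.1,0.0,0.1],0.0],[[-0.0,0.0,-4.9],[0.0,-0.0,0.1],0.0],[[-4.5,-2.0,-0.0],[0.0,-0.0,5.9],0.0],[[-4.7,-1.5,-0.0],[-0.0,-0.0,5.9],0.0],[[-4.8,-1.0,-0.0],[0.0,-0.0,5.9],0.0],[[-4.9,-0.5,-0.0],[0.0,-0.0,5.9],0.0],[[-4.9,-0.0,-0.0],[0.0,-0.0,5.9],0.0],[[-4.9,0.5,0.0],[-0.0,-0.0,5.9],0.0],[[-4.8,1.0,0.0],[0.0,-0.0,5.9],0.0],[[-4.8,-1.1,-0.0],[-0.0,-0.0,7.1],0.0],[[-4.9,-0.5,-0.0],[0.0,-0.0,7.1],0.0],[[-4.9,0.1,0.0],[0.0,-0.0,7.1],0.0],[[-4.9,0.7,0.0],[0.0,-0.0,7.1],0.0],[[-4.8,1.3,0.0],[0.0,-0.0,7.1],0.0],[[-4.5,1.9,0.0],[0.0,-0.0,7.1],0.0],[[-4.3,2.5,0.0],[0.0,-0.0,7.1],0.0],[[-4.5,0.0,1.1],[-0.0,-0.0,8.2],0.0],[[-4.5,0.7,1.1],[0.0,-0.0,8.2],0.0],[[-4.3,1.3,1.1],[0.0,-0.0,8.2],0.0],[[-4.1,1.9,1.1],[-0.0,-0.0,8.2],0.0],[[-3.8,2.5,1.1],[0.0,-0.0,8.2],0.0],[[-3.4,3.0,1.1],[0.0,-0.0,8.2],0.0],[[-2.9,3.4,1.1],[0.0,-0.0,8.2],0.0],[[-2.4,3.8,1.1],[0.0,-0.0,8.2],0.0]]
```

{"op": "drive_tool", "data": {
  "motion": [
    [[0,0,-4.9],[0,0,0],0],
    [[0,0,-4.9],[0,0,0],0],
    [[-4.5,-2.0,0],[0,0,5.9],0],
    [[-4.7,-1.5,0],[0,0,5.9],0],
    [[-4.8,-1,0],[0,0,5.9],0],
    [[-4.9,-0.5,0],[0,0,5.9],0],
    [[-4.9,0,0],[0,0,5.9],0],
    [[-4.9,0.5,0],[0,0,5.9],0],
    [[-4.8,1,0],[0,0,5.9],0],
    [[-4.8,-1.1,0],[0,0,7.1],0],
    [[-4.9,-0.5,0],[0,0,7.1],0],
    [[-4.9,0.1,0],[0,0,7.1],0]
  ],
  "force": 30
}}

```text
time: 1.6
position: [0.484, 0.283, 0.3898]
tool_rot: [-1.949, -2.464, 0.001]
ft_force: [0.5, 0.9, 0.6]
grip_width: 0.5
grip_force: 0.0
```

{"op": "drive_tool", "data": {
  "motion": [
    [[-4.9,0.7,0],[0,0,7.1],0],
    [[-4.8,1.3,0],[0,0,7.1],0],
    [[-4.5,1.9,0],[0,0,7.1],0],
    [[-4.3,2.5,0],[0,0,7.1],0],
    [[-4.5,0,1.1],[0,0,8.2],0],
    [[-4.5,0.7,1.1],[0,0,8.2],0],
    [[-4.3,1.3,1.1],[0,0,8.2],0],
    [[-4.1,1.9,1.1],[0,0,8.2],0],
    [[-3.8,2.5,1.1],[0,0,8.2],0],
    [[-3.4,3,1.1],[0,0,8.2],0],
    [[-2.9,3.4,1.1],[0,0,8.2],0],
    [[-2.4,3.8,1.1],[0,0,8.2],0]
  ]
}}

```text
time: 3.1
position: [0.4667, -0.2495, 0.3017]
tool_rot: [-3.131, -0.255, -0.0]
ft_force: [0.4, 0.5, 0.2]
grip_width: 0.502
grip_force: 0.0
```

```bash
cat > look.py <<'E'
from h import *
import sys
s=ctrl.get_state(); im=ctrl.get_image("wrist"); cv2.imwrite(f"pics/{sys.argv[1]}.png",im[:,:,::-1]); cal=ctrl.calibration("wrist")
print(s["time"],s["position"].round(4),R.from_rotvec(s["tool_rot"]).as_matrix().round(3).tolist(),s["joint_positions"].round(2),s["ft_force"].round(1))
for c,z in(("red",float(sys.argv[2])),("blue",.079),("amber",.045)):
    for b in blobs(im,c,150):
        P=[ray(cal,q,z,s) for q in cv2.boxPoints(b[2])]
        e=max([P[1]-P[0],P[2]-P[1]],key=np.linalg.norm)
        print(c,b[0],b[1],np.mean(P,0).round(4),"long",np.linalg.norm(e).round(3),"head",np.degrees(np.arctan2(e[1],e[0])).round(1))
E
python3 look.py w1 0.104
```

```text
3.1 [ 0.4667 -0.2495  0.3017] [[0.987, 0.162, 0.0], [0.162, -0.987, 0.001], [0.0, -0.001, -1.0]] [-0.36  0.06  0.84  1.76 -0.04  1.34 -0.92] [0.4 0.5 0.2]
red [315.5 185.6] 738 [ 0.4693 -0.2512  0.104 ] long 0.048 head -170.2
blue [43.5 59.7] 3071 [ 0.533  -0.0142  0.079 ] long 0.056 head -88.3
blue [582.4 149.7] 1403 [ 0.5348 -0.4808  0.079 ] long 0.043 head -94.9
blue [266.9 232.9] 321 [ 0.4078 -0.2135  0.079 ] long 0.031 head -172.6
amber [314.6 227.4] 2234 [ 0.4108 -0.2609  0.045 ] long 0.059 head -34.6
amber [457.8 259.8] 156 [ 0.3984 -0.4191  0.045 ] long 0.035 head -80.7
```

View pics/w1.png

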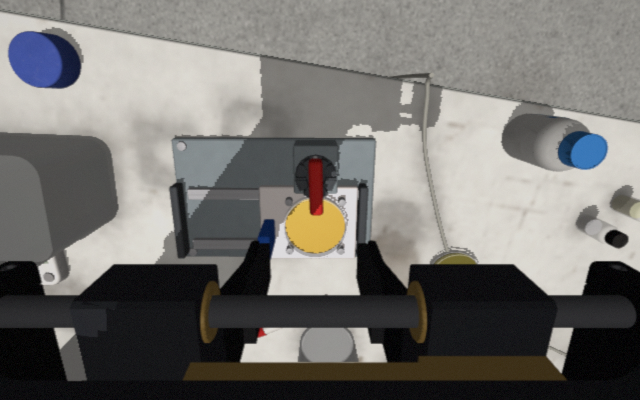

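The wrist view confirms it: red bar at (316,186), 48 mm long, heading about 9.8°; fin at (267,233), dish at (315,227). The jug on the left reaches column 117. I'll descend to the bar.

{"op": "drive_tool", "data": {
  "motion": [
    [[0.1,0.1,1.5],[0,0,-0.4],0],
    [[0.1,0.1,2],[0,0,0],0],
    [[0,0,2],[0,0,0],0],
    [[0,0,2],[0,0,0],0],
    [[0,0,2],[0,0,0],0],
    [[0,0,1.5],[0,0,0],0],
    [[0,0,1],[0,0,0],0],
    [[0,0,0],[0,0,0],0]
  ]
}}

```text
time: 4.15
position: [0.4695, -0.2495, 0.1816]
tool_rot: [-3.129, -0.273, 0.002]
ft_force: [0.4, 0.1, 0.9]
grip_width: 0.498
grip_force: 0.0
```

```bash
python3 look.py w2 0.104
python3 - <<'E'
from h import *
cal=ctrl.calibration("top")
for z in(.0,.1,.15,.2):print(z,[ray(cal,q,z).round(3)[:2].tolist() for q in((320,197),(318,235))])
E
```

```text
4.15 [ 0.4695 -0.2495  0.1816] [[0.985, 0.173, -0.001], [0.173, -0.985, 0.0], [-0.001, -0.001, -1.0]] [-0.31  0.2   0.83  1.9  -0.16  1.11 -0.81] [0.4 0.1 0.9]
red [315.7 249.4] 1882 [ 0.4702 -0.2512  0.104 ] long 0.051 head -169.3
amber [290.8 278.2] 1053 [ 0.4197 -0.2409  0.045 ] long 0.031 head -167.5
amber [338.9 278.9] 864 [ 0.4263 -0.2781  0.045 ] long 0.031 head 7.9
0.0 [[0.476, -0.036], [0.365, -0.029]]
0.1 [[0.46, -0.037], [0.359, -0.031]]
0.15 [[0.451, -0.037], [0.355, -0.031]]
0.2 [[0.443, -0.037], [0.352, -0.032]]
```

View pics/w2.png

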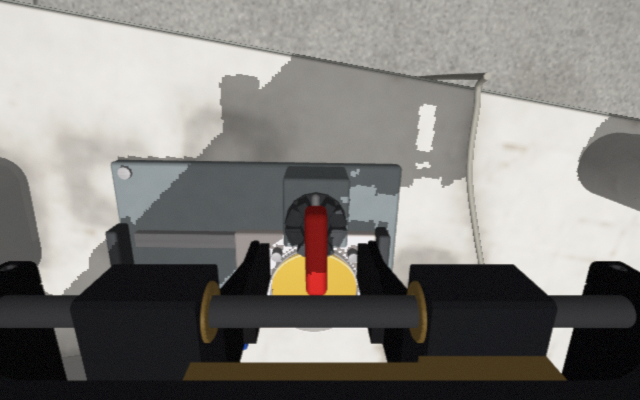

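The bar is centred between the fingers (column 316) with the dish below it. The jug's near edge is at y≈-0.035, so later I'll push the fin from behind rather than pinch it.

{"op": "drive_tool", "data": {
  "motion": [
    [[0,0.15,1.2],[0,0,0],0],
    [[0,0,1.2],[0,0,0],0],
    [[0,0,1.2],[0,0,0],0],
    [[0,0,0],[0,0,0],0],
    [[0,0,0],[0,0,0],-1],
    [[0,0,0],[0,0,0],-1],
    [[0,0,0],[0,0,0],-1],
    [[0,0,0],[0,0,0],-1]
  ],
  "force": 45
}}

```text
time: 5.2
position: [0.47, -0.2513, 0.1465]
tool_rot: [-3.129, -0.272, -0.001]
ft_force: [-1.3, 3.7, 3.2]
grip_width: 0.133
grip_force: 43.3
```

{"op": "drive_tool", "data": {
  "motion": [
    [[0,0,-0.6],[0,0,0],-1],
    [[0,0,-0.6],[0,0,0],-1],
    [[0,0,-0.6],[0,0,0],-1],
    [[0,0,0],[0,0,0],-1],
    [[0,0,0],[0,0,0],-1]
  ]
}}

```text
time: 5.82
position: [0.4697, -0.2511, 0.1639]
tool_rot: [-3.129, -0.273, 0.001]
ft_force: [1.6, 0.0, -11.4]
grip_width: 0.133
grip_force: 45.0
```

{"op": "drive_tool", "data": {
  "motion": [
    [[0,0,0],[0,0,-9],-1],
    [[0,0,0],[0,0,-9],-1],
    [[0,0,0],[0,0,-9],-1],
    [[0,0,0],[0,0,-9],-1],
    [[0,0,0],[0,0,-9],-1],
    [[0,0,0],[0,0,-9],-1],
    [[0,0,0],[0,0,-9],-1],
    [[0,0,0],[0,0,0],-1],
    [[0,0,0],[0,0,0],-1]
  ]
}}

```text
time: 6.95
position: [0.4687, -0.25, 0.1632]
tool_rot: [-2.525, -1.861, 0.002]
ft_force: [-3.4, 4.8, -11.8]
grip_width: 0.127
grip_force: 45.0
```

{"op": "drive_tool", "data": {
  "motion": [
    [[0,0,0.4],[0,0,0],-1],
    [[0,0,0.3],[0,0,0],-1],
    [[0,0,0],[0,0,0],-1],
    [[0,0,0],[0,0,0],-0.6],
    [[0,0,0],[0,0,0],-0.4],
    [[0,0,0],[0,0,0],0],
    [[0,0,0],[0,0,0],0]
  ]
}}

```text
time: 7.82
position: [0.4708, -0.2523, 0.1583]
tool_rot: [2.525, 1.865, 0.002]
ft_force: [-0.2, -0.6, -0.3]
grip_width: 0.438
grip_force: 0.0
```

{"op": "drive_tool", "data": {
  "motion": [
    [[0,0,-2],[0,0,0],0],
    [[0,0,-3],[0,0,0],0],
    [[0,0,-3],[0,0,0],0],
    [[0,0,-3],[0,0,9],0],
    [[-1,0,-2],[0,0,9],0],
    [[-1,0,0],[0,0,9],0],
    [[0,0,0],[0,0,9],0],
    [[0,0,0],[0,0,9],0],
    [[0,0,0],[0,0,9],0],
    [[0,0,0],[0,0,9],0],
    [[0,0,0],[0,0,0],0]
  ]
}}

```text
time: 9.2
position: [0.46, -0.269, 0.2877]
tool_rot: [3.129, 0.274, 0.002]
ft_force: [-0.6, -0.7, -1.1]
grip_width: 0.499
grip_force: 0.0
```

```bash
python3 look.py w3 0.114
```

```text
9.2 [ 0.46   -0.269   0.2877] [[0.985, 0.174, 0.001], [0.174, -0.985, -0.0], [0.001, 0.001, -1.0]] [-0.24  0.08  0.76  1.77 -0.05  1.31 -0.86] [-0.6 -0.7 -1.1]
red [292.  182.5] 1018 [ 0.4697 -0.2521  0.114 ] long 0.046 head -108.4
blue [21.9 45.8] 2438 [ 0.5345 -0.0294  0.079 ] long 0.043 head 177.5
blue [574.4 144.1] 1543 [ 0.5347 -0.4806  0.079 ] long 0.042 head -91.3
blue [243.7 235.8] 631 [ 0.402  -0.2154  0.079 ] long 0.043 head -172.9
amber [295.9 222.5] 2607 [ 0.4095 -0.2609  0.045 ] long 0.06 head -102.3
amber [445.5 259.7] 185 [ 0.3972 -0.4203  0.045 ] long 0.035 head -80.0
```

View pics/w3.png

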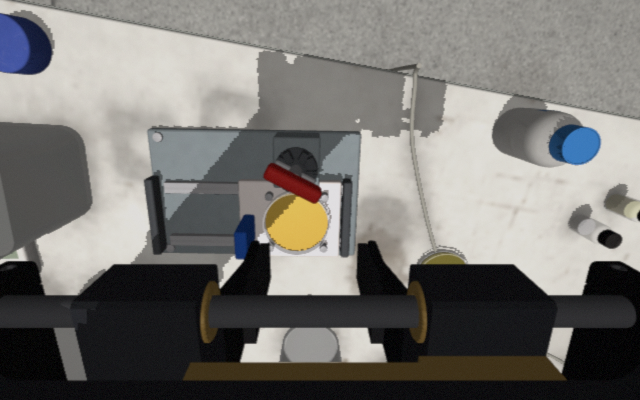

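The bar is parked, turned about 62° at (292,182). The fin at (243,236) is still at its start and the dish is in its nest. Next I'll push the fin from behind with closed fingers.

Run:
```python
from h import *
plan([([.405,-.239,.22],9.7,3),([.405,-.239,.128],9.7,5),([.390,-.1495,.128],9.7,11)],-1)
```

```text
[[[-1.6,-1.3,2.3],[0.0,-0.0,0.1],-1],[[-1.6,-1.3,2.3],[-0.0,-0.0,0.1],-1],[[-1.6,-1.3,2.3],[0.0,-0.0,0.1],-1],[[0.0,-0.0,1.8],[0.0,0.0,0.0],-1],[[0.0,-0.0,1.8],[0.0,0.0,0.0],-1],[[0.0,-0.0,1.8],[0.0,0.0,0.0],-1],[[0.0,-0.0,1.8],[0.0,0.0,0.0],-1],[[0.0,-0.0,1.8],[0.0,0.0,0.0],-1],[[0.0,-0.8,-0.0],[0.0,0.0,0.0],-1],[[0.0,-0.8,-0.0],[0.0,0.0,0.0],-1],[[0.0,-0.8,-0.0],[0.0,0.0,0.0],-1],[[0.0,-0.8,-0.0],[0.0,0.0,0.0],-1],[[0.0,-0.8,-0.0],[0.0,0.0,0.0],-1],[[0.0,-0.8,-0.0],[0.0,0.0,0.0],-1],[[0.0,-0.8,-0.0],[0.0,0.0,0.0],-1],[[0.0,-0.8,-0.0],[0.0,0.0,0.0],-1],[[0.0,-0.8,-0.0],[0.0,0.0,0.0],-1],[[0.0,-0.8,-0.0],[0.0,0.0,0.0],-1],[[0.0,-0.8,-0.0],[0.0,0.0,0.0],-1]]
```

{"op": "drive_tool", "data": {
  "motion": [
    [[-1.6,-1.3,2.3],[0,0,0.2],-1],
    [[-1.6,-1.3,2.3],[0,0,0],-1],
    [[-1.6,-1.3,2.3],[0,0,0],-1],
    [[0,0,1.8],[0,0,0],-1],
    [[0,0,1.8],[0,0,0],-1],
    [[0,0,1.8],[0,0,0],-1],
    [[0,0,1.8],[0,0,0],-1],
    [[0,0,1.8],[0,0,0],-1],
    [[0,0,0],[0,0,0],-1]
  ],
  "force": 10
}}

```text
time: 10.38
position: [0.4051, -0.2382, 0.1274]
tool_rot: [-3.13, -0.269, 0.004]
ft_force: [-0.2, -0.4, 1.0]
grip_width: 0.006
grip_force: 0.0
```

{"op": "drive_tool", "data": {
  "motion": [
    [[0,-0.4,0],[0,0,0],-1],
    [[0,-0.6,0],[0,0,0],-1],
    [[0,-0.6,0],[0,0,0],-1],
    [[0,-0.6,0],[0,0,0],-1],
    [[0,-0.6,0],[0,0,0],-1],
    [[0,-0.6,0],[0,0,0],-1],
    [[0,-0.6,0],[0,0,0],-1],
    [[0,-0.6,0],[0,0,0],-1]
  ]
}}

```text
time: 11.38
position: [0.3982, -0.1926, 0.1283]
tool_rot: [3.13, 0.267, 0.001]
ft_force: [1.3, -1.1, 0.4]
grip_width: 0.004
grip_force: 1.1
```

{"op": "drive_tool", "data": {
  "motion": [
    [[0,-0.6,0],[0,0,0],-1],
    [[0,-0.6,0],[0,0,0],-1],
    [[0,-0.6,0],[0,0,0],-1],
    [[0,-0.6,0],[0,0,0],-1],
    [[0,-0.6,0],[0,0,0],-1],
    [[0,-0.5,0],[0,0,0],-1],
    [[0,-0.3,0],[0,0,0],-1],
    [[0,-0.2,0],[0,0,0],-1],
    [[0,-0.2,0],[0,0,0],-1],
    [[0,0,0],[0,0,0],-1]
  ]
}}

```text
time: 12.62
position: [0.3907, -0.1514, 0.1281]
tool_rot: [-3.13, -0.267, 0.001]
ft_force: [-0.1, -0.4, -1.0]
grip_width: 0.005
grip_force: 0.4
```

```bash
python3 look.py w4 0.114
python3 - <<'E'
from h import *
im=ctrl.get_image("top"); cv2.imwrite("pics/t4.png",cv2.resize(im[140:300,200:500,::-1],None,fx=2.5,fy=2.5))
E
```

```text
12.625 [ 0.3907 -0.1514  0.1281] [[0.986, 0.169, -0.001], [0.169, -0.986, 0.0], [-0.001, -0.001, -1.0]] [-0.35 -0.04  0.66  2.2   0.03  0.97 -1.11] [-0.1 -0.4 -1. ]
red [611.3 145.7] 2970 [ 0.4722 -0.2298  0.114 ] long 0.026 head -105.8
blue [283.5 247.1] 706 [ 0.4052 -0.1362  0.079 ] long 0.018 head -2.5
amber [379.  230.9] 6425 [ 0.4076 -0.1828  0.045 ] long 0.057 head -80.2
```

View pics/w4.png

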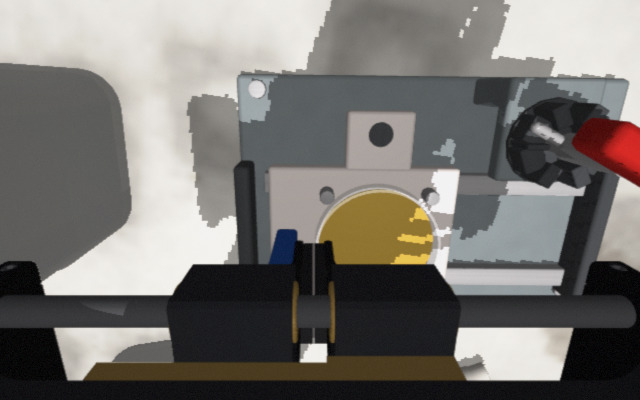

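The shuttle's leading edge (col 268) is still about 7 mm short of the stop (col 255). The dish is seated, so I'll push on gently.

{"op": "drive_tool", "data": {
  "motion": [
    [[0,-0.3,0],[0,0,0],-1],
    [[0,-0.2,0],[0,0,0],-1],
    [[0,-0.1,0],[0,0,0],-1],
    [[0,0,0],[0,0,0],-1]
  ]
}}

```text
time: 13.22
position: [0.3897, -0.1455, 0.1281]
tool_rot: [-3.13, -0.267, 0.001]
ft_force: [-0.8, -1.0, -0.1]
grip_width: 0.004
grip_force: 0.4
```

{"op": "drive_tool", "data": {
  "motion": [
    [[0,-0.1,0],[0,0,0],-1],
    [[0,-0.1,0],[0,0,0],-1],
    [[0,-0.1,0],[0,0,0],-1],
    [[0,0,0],[0,0,0],-1]
  ]
}}

```text
time: 13.72
position: [0.3894, -0.1426, 0.1282]
tool_rot: [-3.13, -0.267, 0.0]
ft_force: [-0.3, -1.3, -0.0]
grip_width: 0.01
grip_force: 0.5
```

```bash
python3 look.py w5 0.114
```

```text
13.725 [ 0.3894 -0.1426  0.1282] [[0.986, 0.169, -0.0], [0.169, -0.986, 0.0], [-0.0, -0.0, -1.0]] [-0.36 -0.05  0.65  2.21  0.04  0.97 -1.14] [-0.3 -1.3 -0. ]
red [622.4 141.7] 1558 [ 0.4708 -0.2217  0.114 ] long 0.016 head -154.8
blue [283.4 247.2] 710 [ 0.4038 -0.1273  0.079 ] long 0.018 head -2.5
amber [378.9 231. ] 6401 [ 0.4062 -0.174   0.045 ] long 0.058 head -80.2
```

View pics/w5.png

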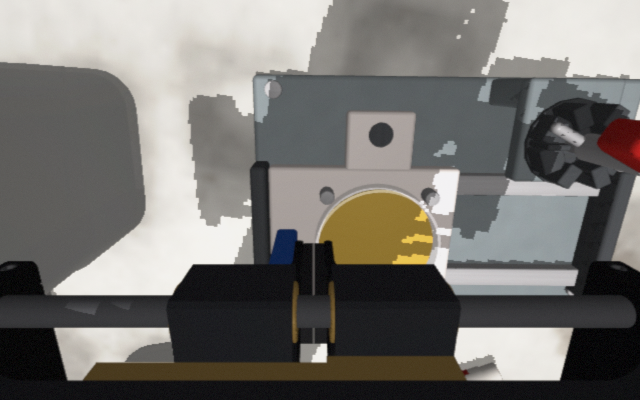

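The shuttle edge now meets the stop (col 269). I'll nudge once more to confirm it by force, then retreat.

{"op": "drive_tool", "data": {
  "motion": [
    [[0,-0.1,0],[0,0,0],-1],
    [[0,-0.1,0],[0,0,0],-1],
    [[0,0,0],[0,0,0],-1]
  ]
}}

```text
time: 14.15
position: [0.3894, -0.1422, 0.1283]
tool_rot: [3.128, 0.266, 0.001]
ft_force: [1.7, -5.8, -3.2]
grip_width: 0.005
grip_force: 3.0
```

The force is up and the tool no longer advances, so the shuttle is on the stop. Retreating: back off, then up.

{"op": "drive_tool", "data": {
  "motion": [
    [[0,0.3,0],[0,0,0],-1],
    [[0,0.4,0],[0,0,0],-1],
    [[0,0,-2],[0,0,0],-1],
    [[0,0,-4],[0,0,0],-1],
    [[0,0,-4],[0,0,0],-1],
    [[0,3,-3],[0,0,0],-1],
    [[0,3,-2],[0,0,0],-1],
    [[0,2,0],[0,0,0],-1],
    [[0,0,0],[0,0,0],-1]
  ]
}}

```text
time: 15.28
position: [0.4038, -0.2275, 0.2784]
tool_rot: [-3.131, -0.263, -0.0]
ft_force: [-0.3, -0.3, -0.2]
grip_width: 0.003
grip_force: 0.0
```

```bash
python3 look.py w6 0.114
```

```text
15.275 [ 0.4038 -0.2275  0.2784] [[0.986, 0.167, 0.0], [0.167, -0.986, 0.0], [0.0, -0.0, -1.0]] [-0.32 -0.13  0.73  1.93  0.09  1.3  -1.02] [-0.3 -0.3 -0.2]
red [359.5 121.8] 1102 [ 0.4677 -0.251   0.114 ] long 0.047 head -107.8
blue [54.9  7.5] 977 [ 0.5069 -0.0156  0.079 ] long 0.049 head -80.4
blue [201.6 191.4] 893 [ 0.3852 -0.1353  0.079 ] long 0.037 head -170.1
amber [259.1 177.3] 3204 [ 0.3968 -0.1778  0.045 ] long 0.06 head -171.4
amber [496.7 239.4] 1736 [ 0.3728 -0.4181  0.045 ] long 0.049 head -50.2
```

View pics/w6.png

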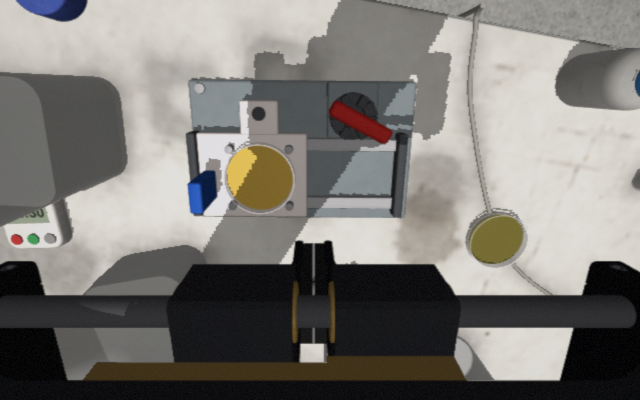

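The shuttle is at the far stop, with the fin at (202,191) and the dish in its nest at (259,177). The bar is still parked at (360,122), and the arm is clear.

```bash
python3 -c "
from bench import ctrl
print(ctrl.close_job())"
```

```text
the job is handed in; nothing more can be done
None
```

I handed the job in at about 15 s: the last wrist picture shows the amber T-bar parked, the shuttle at the far stop and the dish in its nest; I never went near the beaker slide, but the hand-in returned no verdict.

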